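# Lock the open bayonet plug on a laser test cell

## Task

Three small clear test cells stand on the laser bench; two have a bayonet plug with a slim round knob in the cover. One of those two plugs is only dropped in and still stands proud: push it down against its spring, turn it a quarter turn clockwise (seen from above) so that it locks, and let go. Leave the other bayonet plug locked.

Things in the scene. Friction and masses are not known exactly. Their poses are not given: they have to be found in the camera images.
- plug_grip (a point): The plug to lock: ribbed black knob 26 mm across, 28 high, stripe on top, on a 14 mm stem 22 long, over a 50 mm steel disc in an 88 mm collar (top 116 over the table) on a clear cell with a 120 x 90 cover. Unlocked, its two lugs fill the collar's slots and the stripe runs along the cover's long side. Point: on the axis, 12 below the knob's top, 158 over the table; moves along. x along the stripe.
- plug_press (a joint): How far this captive plug is pushed down, m: 0 proud, 0.016 bottom stop. Takes about 4 N to begin, 9 N at 0.010, 12 N at the bottom. The collar's rim blocks turning until pressed past 0.010; at 0.012 to 0.015 it turns freely. Let go after the turn, its spring lifts it into the locking pocket, where it rests at about 0.007.
- plug_turn (a joint): How far this plug is turned, in rad, growing clockwise seen from above: about 0 (within 0.05) unlocked, about 1.57 locked, stop at 1.68. The locking pocket takes it from about 1.3 on.
- other_turn (a joint): Turn (rad, same sense) of the like plug on another cell, already locked: about 1.55 as found, to be left there. It sits 7 mm lower, its stripe across its cover's long side, its collar's slots empty. The third cell has a broad screw cap, 60 mm across, and no slots.
Not all that is in view belongs to the job. Leave any pink look-alike of the part that bears plug_grip alone. What is shaped like the part that bears other_turn but yellow is not meant.

How it is judged:
On the way:
1. the proud plug is pushed in against its spring (value of joint plug_press above 0.009 m), for 0.1 s.
At the end, for the whole second after the job is handed in: The plug is turned at least 1.2 rad clockwise and, let go, rests in its locking pocket (pressed between 4 and 8.8 mm); the other bayonet plug is still turned at least 1.2 rad, that is locked (value of joint each of plug_turn, other_turn above 1.2 rad and value of joint plug_press between 0.004 and 0.0088 m); the robot touches nothing.
It fails at once if the other, locked bayonet plug is unlocked (value of joint other_turn below 1.1 rad).
It also fails if it takes over 35 s, if anything falls off the work surface, if the arm or the gripper's body presses on something with over 40 N, if the wrist force passes 120 N, or if a joint passes its speed limit or range.

## Robot

A 6-joint arm with a two-finger parallel gripper is mounted at the origin on the work surface. World frame = base frame: x ahead of the robot, y to its left, z up, the work surface at z = 0. Lengths are in m, angles in rad, forces in N, time in s.
With the tool pointing down it reaches from about 0.375 to 0.975 m from the base axis. Payload 3.8 kg.
Tool frame: the origin (TCP) lies midway between the tips of the shut fingers; the grasp point (between the pads) lies 19 mm behind it; x points along the fingers, y is the direction in which the jaws open and shut, and the axes are right-handed (so a half turn about x gives the same grasp; the last joint's range is limited). The gripper opens to 88 mm and grips with 3 to 60 N. Pads are 18 mm wide; open, the fingers measure 123 mm over their backs; the gripper's body (75 mm by 187 mm) begins 45 mm behind the grasp point.
Start: joints at [1.104, 0.264, 1.604, -0, 1.274, -0.037], TCP at [0.281, 0.614, 0.239] pointing down, gripper open.
Joint ranges: [-2.63, 2.63], [-0.94, 2.18], [0.31, 2.57], [-1.31, 4.45], [0, 2.66], [-2.55, 2.55]. Speed limits (rad/s): [2.57, 2.57, 3.14, 3.14, 3.14, 3.14].

## Interface

Orientations are given as a rotation vector (axis times angle).
In Python, from cell import manip, inverse_kinematics, cams, order gives the robot as it stands. Calls block until the motion is done:
- manip.move_pose(position, orientation): joint-space move of the TCP to a pose.
- manip.move_linear(position, rate=0.15, rot=None): straight line of the TCP; rot=None keeps the orientation; rate is the mean speed in m/s.
- manip.set_joints(angles): joint-space move.
- manip.set_gripper(opening, force=None): finger opening in m; force is the grip in N (None keeps the last); returns when the fingers have stopped.
- manip.dwell(seconds).
- inverse_kinematics(position, orientation): joint angles nearest the present ones, or None.
- manip.state(): the state.
- cams.capture(name): name is "side" or "top"; returns a dict with "image" (400x640x3 uint8, blue, green, red), "z_map" (400x640 float32, m along the optical axis (not along the pixel's ray), 0 where there is no reading), "intrinsics" (3x3 intrinsics, pixels), "k1" (the pictures are not rectified: a ray, as slopes to the right and down, at radius r is drawn at 1 + k1 r^2 times it, then the intrinsics apply), "position" and "orientation" of the camera in the world. Camera axes: x right, y down, z forward; pixel columns grow to the right and rows downward; lengths in m; the calibration is good to about 2 mm. A picture is of the moment at which its call begins.
A pose or a line that the arm cannot do raises manip.IKError and nothing moves.
- order.close_job(): hands the job in, once; it reports no verdict.
The state is a dict: "clock": time; "joint_pos": joint angles; "joint_velocities": joint speeds; "tau": joint torques, N m; "tool_pos": TCP position; "tcp_rot": TCP orientation; "contact_force": force on the tool from outside, world axes, zero at the start; "moment": the same for the moment, N m; "gripper_width": finger opening in m.
Only numpy, scipy, OpenCV 4.12 (cv2) and the standard library are available. Lean on these libraries where they do the work, as an engineer would, in place of code of your own. Each camera call takes 0.05 s, during which the arm holds its last target. There are 200 camera calls.

## Working session

There is one attempt and no reset: what is moved stays moved. The work goes in short steps, each a Python script; the robot and the scene stay as the last script left them, time stands still between calls to the robot, and variables do not carry over. Pictures are saved under pics/ and viewed, about 8 in all and at most 12, crops included, and the job is handed in when it is done.

```bash
mkdir -p pics
cat > h.py <<'E'
import numpy as np, cv2
from scipy.spatial.transform import Rotation as R
from cell import manip, inverse_kinematics, cams, order
def Rm(o):
    o=np.array(o,float)
    return o if o.shape==(3,3) else (R.from_rotvec(o).as_matrix() if o.size==3 else R.from_quat(o).as_matrix())
def ray(c,u,v):
    K=c["intrinsics"];d=np.array([(u-K[0,2])/K[0,0],(v-K[1,2])/K[1,1]]);s=d.copy()
    for _ in range(20): s=d/(1+c["k1"]*(s@s))
    return Rm(c["orientation"])@np.array([s[0],s[1],1.])
def plane(c,u,v,z):
    r=ray(c,u,v);p=np.array(c["position"]);return p+r*(z-p[2])/r[2]
def pt(c,u,v):
    return np.array(c["position"])+ray(c,u,v)*c["z_map"][int(round(v)),int(round(u))]
E
python3 - <<'E'
from h import *
import pickle
for n in("top","side"):
    c=cams.capture(n);cv2.imwrite(f"pics/{n}1.png",c["image"]);pickle.dump(c,open(n+".pkl","wb"))
    print(n,c["position"],c["orientation"],c["intrinsics"],c["k1"])
print(manip.state())
E
```

```text
top [ 0.39309541 -0.03436787  1.19163353] [-2.12875476  2.1577479  -0.12477229] [[401.4364598    0.         316.22559338]
 [  0.         401.4364598  206.54599783]
 [  0.           0.           1.        ]] 0.026082964098585185
side [-0.0285766  -0.64369239  0.70582348] [-2.03962978  0.77334125 -0.43783111] [[369.7509294    0.         323.91617573]
 [  0.         369.7509294  198.72859083]
 [  0.           0.           1.        ]] 0.007256274442357899
{'clock': 0.1, 'joint_pos': array([ 1.10407340e+00,  2.64684961e-01,  1.60521103e+00, -4.70006142e-06,
        1.27371446e+00, -3.68821812e-02]), 'joint_velocities': array([ 9.27265642e-04,  5.37441372e-05, -2.30810275e-03,  1.57354283e-04,
        5.71264846e-05,  9.75415060e-04]), 'tau': array([ 7.59055274e-04, -5.03622150e+01, -3.58069360e+01,  7.32743600e-02,
        2.33374990e-02, -5.75215881e-05]), 'tool_pos': array([0.28099606, 0.61303236, 0.23752196]), 'tcp_rot': array([ 0.33560166,  1.54487842, -0.33869267]), 'contact_force': array([-0.94477194, -0.52212518,  0.55923036]), 'moment': array([-0.04493269,  0.00963961, -0.02184477]), 'gripper_width': 0.08776883821384854}
```

View pics/top1.png

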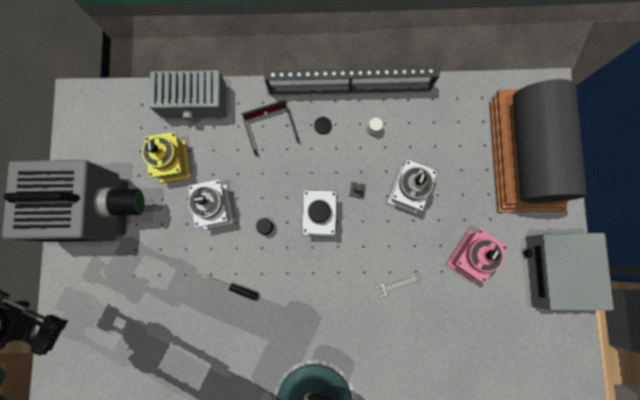

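View pics/side1.png

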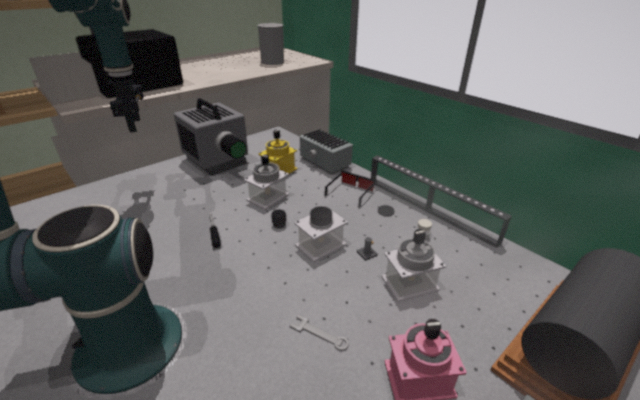

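The top view shows these candidates: the left clear cell with a knob (~(205,202)), the right clear cell with a knob (~(416,182)), pink (490,255) and yellow (155,147), both not meant, and the screw cap (320,211). I'll tell the two clear ones apart in a close crop.

Run:
```python
from h import *
import pickle
t=pickle.load(open("top.pkl","rb"));s=pickle.load(open("side.pkl","rb"))
def crop(c,u,v,h=28): return cv2.resize(c["image"][v-h:v+h,u-h:u+h],(390,290 if 0 else 390),interpolation=cv2.INTER_CUBIC)
m=np.vstack([np.hstack([crop(t,207,203),crop(t,414,186)]),np.hstack([crop(s,266,178),crop(s,414,255)])])
cv2.imwrite("pics/crop.png",cv2.resize(m,(600,600)))
# height of knob tops from depth
for n,c,(u,v) in(("L",t,(206,203)),("R",t,(414,186)),("L",s,(266,165)),("R",s,(417,240))):
    P=[(pt(c,x,y),x,y) for x in range(u-25,u+26) for y in range(v-25,v+26) if c["z_map"][y,x]>0]
    P=[p for p in P if .135<p[0][2]<.19]
    A=np.array([p[0] for p in P]);z=A[:,2];top=A[z>np.percentile(z,98)-.008] 
    k=[p[1:] for p in P if p[0][2]>np.percentile(z,98)-.008]
    print(n,len(A),np.percentile(z,[50,90,98,100]).round(4),top.mean(0).round(4),np.mean(k,0))
```

```text
L 115 [0.1614 0.1644 0.1654 0.1683] [0.558  0.2902 0.1623] [198.36470588 198.55294118]
R 106 [0.1683 0.1712 0.1736 0.175 ] [ 0.6011 -0.2882  0.1693] [421.27848101 178.26582278]
L 97 [0.1527 0.1637 0.1645 0.165 ] [0.5566 0.2872 0.1619] [263.89189189 156.18918919]
R 170 [0.1639 0.1717 0.1723 0.1732] [ 0.5983 -0.2907  0.1698] [418.94047619 232.71428571]
```

View pics/crop.png

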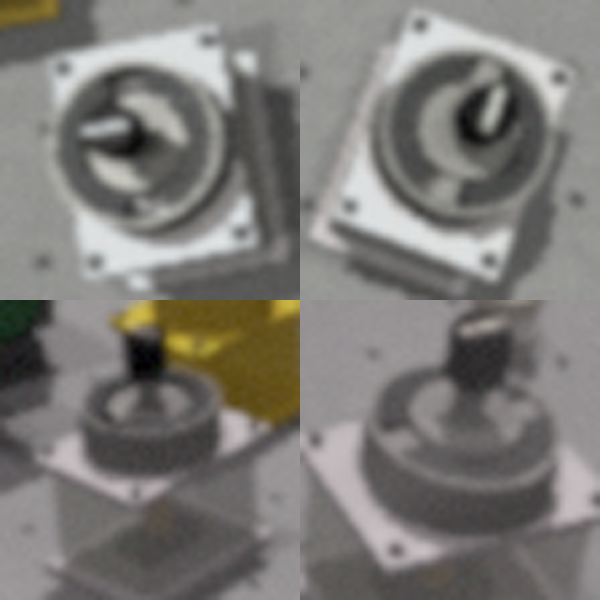

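The crop shows the right cell (top px (416,182)) with its stripe along the cover's long side, the collar slots filled and the knob top at 0.170–0.172. That is the proud plug. The left one has its stripe across, empty slots and its top 7 mm lower, so it is locked. I'll work on the right one.

Next I refine the knob axis, check what lies in the sweep, and approach.

```bash
cat >> h.py <<'E'
def down(yaw):
    y=np.array([np.cos(yaw),np.sin(yaw),0]);x=np.array([0,0,-1.])
    return R.from_matrix(np.c_[x,y,np.cross(x,y)]).as_rotvec()
def st(m=""):
    s=manip.state();print(m,round(s["clock"],2),"p",np.round(s["tool_pos"],4),"F",np.round(s["contact_force"],1),"M",np.round(s["moment"],2),"w",round(s["gripper_width"],4),"q6",round(s["joint_pos"][5],3));return s
E
python3 - <<'E'
from h import *
import pickle
t=pickle.load(open("top.pkl","rb"));s=pickle.load(open("side.pkl","rb"))
# knob centre: black+stripe pixels above .150 m on each view, circle box at mid heights
for n,c,(u,v) in(("top",t,(420,180)),("side",s,(419,236))):
    P=np.array([np.r_[pt(c,x,y),x,y] for x in range(u-20,u+21) for y in range(v-20,v+21) if c["z_map"][y,x]>0])
    k=P[(P[:,2]>.164)&(P[:,2]<.18)]
    print(n,len(k),"top-face plane cast",plane(c,*k[:,3:].mean(0),.170).round(4),k[:,:2].min(0).round(4),k[:,:2].max(0).round(4))
mx=0
for y in range(0,400,2):
    for x in range(80,640,2):
        if t["z_map"][y,x]>0:
            p=pt(t,x,y);r=np.hypot(p[0],p[1]);a=np.arctan2(p[1],p[0])
            if .53<r<.8 and -.7<a<1.0 and p[2]>mx: mx=p[2];w=(p.round(3),x,y)
print("highest in sweep",w)
for yaw in np.radians(range(-180,180,15)):
    q=inverse_kinematics([.6,-.2895,.141],down(yaw)); print(round(np.degrees(yaw)),None if q is None else np.round(q[[0,4,5]],2),end="; ")
E
```

```text
top 82 top-face plane cast [ 0.6007 -0.2879  0.17  ] [ 0.5892 -0.3008] [ 0.6129 -0.2752]
side 84 top-face plane cast [ 0.598  -0.2909  0.17  ] [ 0.5876 -0.3025] [ 0.613  -0.2764]
highest in sweep (array([0.487, 0.568, 0.204]), 80, 226)
-180 None; -165 [-0.49  1.1   2.39]; -150 [-0.49  1.1   2.13]; -135 [-0.49  1.1   1.87]; -120 [-0.49  1.1   1.61]; -105 [-0.49  1.1   1.35]; -90 [-0.49  1.1   1.08]; -75 [-0.49  1.1   0.82]; -60 [-0.49  1.1   0.56]; -45 [-0.49  1.1   0.3 ]; -30 [-0.49  1.1   0.04]; -15 [-0.49  1.1  -0.23]; 0 [-0.49  1.1  -0.49]; 15 [-0.49  1.1  -0.75]; 30 [-0.49  1.1  -1.01]; 45 [-0.49  1.1  -1.27]; 60 [-0.49  1.1  -1.53]; 75 [-0.49  1.1  -1.8 ]; 90 [-0.49  1.1  -2.06]; 105 [-0.49  1.1  -2.32]; 120 None; 135 None; 150 None; 165 None;
```

Run:
```python
from h import *
c=np.array([.5995,-.2893]); y1=np.radians(-72)
s=manip.state()
manip.move_linear(s["tool_pos"]+[0,0,.06],rate=.2)
manip.move_pose([*c,.215],down(y1)); st("above")
manip.set_gripper(.05)
manip.move_linear([*c,.141],rate=.08); f0=st("at knob")["contact_force"]
manip.set_gripper(0,force=5); manip.dwell(.2); s=st("soft grip")
for i in range(3):
    f=s["contact_force"]-f0; d=np.array([np.cos(y1),np.sin(y1)]); print("F along jaw",f[:2]@d)
    if abs(f[:2]@d)<1: break
    c=c+d*np.sign(f[:2]@d)*min(.001,abs(f[:2]@d)*1e-4*2); manip.move_linear([*c,.141],rate=.02); manip.dwell(.1); s=st("shift")
cc=cams.capture("side"); im=cc["image"][140:340,300:560]; cv2.imwrite("pics/grip.png",cv2.resize(im,None,fx=2.5,fy=2.5))
```

```text
above 3.89 p [ 0.5999 -0.2885  0.2151] F [0.5 0.1 0.7] M [-0.06  0.17  0.01] w 0.088 q6 0.77
at knob 5.67 p [ 0.6    -0.2896  0.1418] F [-0.5  0.2  0.3] M [-0.04  0.16  0.03] w 0.0502 q6 0.77
soft grip 6.36 p [ 0.5998 -0.2897  0.1415] F [ 0.6 -1.5  3.1] M [-0.2   0.11 -0.02] w 0.0258 q6 0.77
F along jaw 2.0040565207181023
shift 6.71 p [ 0.5998 -0.2897  0.1414] F [ 1.5 -0.2  4.4] M [-0.01  0.15 -0.01] w 0.0259 q6 0.769
F along jaw 1.0644076515434975
shift 7.06 p [ 0.5998 -0.2898  0.1411] F [-0.3 -0.   3.7] M [ 0.09  0.12 -0.03] w 0.0258 q6 0.769
F along jaw 0.2840925873544134
```

View pics/grip.png

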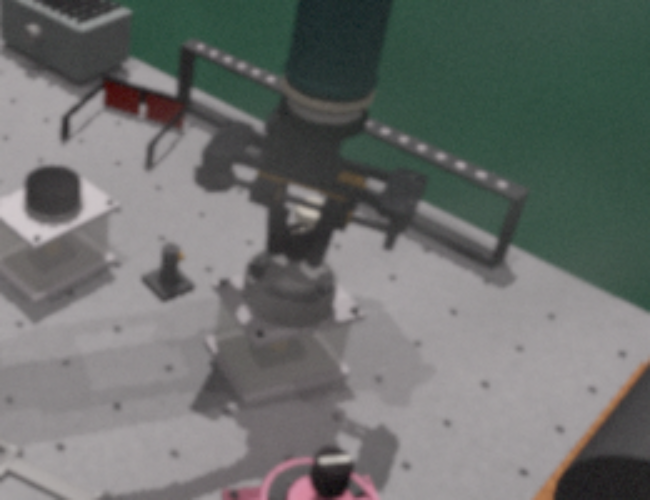

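The fingers sit on the right knob at a width of 25.8 mm, and the side force is nulled. Next: re-open, wind back 90°, grip firmly and press in steps while watching the force.

Run:
```python
from h import *
manip.set_gripper(.05)
q=np.array(manip.state()["joint_pos"]); q[5]-=1.58; manip.set_joints(q)
f0=st("open")["contact_force"]
manip.set_gripper(0,force=45); manip.dwell(.1); s=st("grip")
p=np.array(s["tool_pos"]); np.save("p0.npy",p)
for d in(.006,.011,.0137):
    manip.move_linear(p-[0,0,d],rate=.03); manip.dwell(.1); s=st(f"press {d}"); print("  real dz",round(p[2]-s["tool_pos"][2],4))
```

```text
open 9.05 p [ 0.5996 -0.2898  0.1408] F [-0.4  0.2  0.5] M [-0.02  0.02  0.02] w 0.0499 q6 -0.81
grip 9.65 p [ 0.6017 -0.2891  0.141 ] F [ 6.   2.7 -2.1] M [ 0.25 -0.79 -0.03] w 0.0247 q6 -0.811
press 0.006 10.11 p [ 0.602  -0.2891  0.1361] F [-0.5  1.5  4.9] M [0.13 0.37 0.02] w 0.0247 q6 -0.808
  real dz 0.0049
press 0.011 10.53 p [ 0.6021 -0.2892  0.1316] F [-1.   2.2  7.8] M [ 0.2   0.56 -0.01] w 0.025 q6 -0.808
  real dz 0.0094
press 0.0137 10.88 p [ 0.6021 -0.2892  0.1293] F [-2.8  2.9  8.2] M [ 0.25  0.61 -0.  ] w 0.0248 q6 -0.808
  real dz 0.0117
```

The press has reached 11.7 mm by the TCP, with the arm lagging about 2 mm. I'll go a little deeper to 13.5 mm, then turn clockwise with joint 6 in steps.

Run:
```python
from h import *
p=np.load("p0.npy"); p[:2]=[.602,-.2892]
manip.move_linear(p-[0,0,.0160],rate=.03); manip.dwell(.15); s=st("press"); print("  real dz",round(p[2]-s["tool_pos"][2],4))
```

```text
press 11.28 p [ 0.6021 -0.2892  0.1271] F [-2.7  2.6  8.7] M [0.31 0.74 0.04] w 0.0249 q6 -0.808
  real dz 0.0139
```

Run:
```python
from h import *
p=np.load("p0.npy"); p[:2]=[.602,-.2892]; y0=np.radians(-72)+1.58
for a in(.15,.3):
    manip.move_pose(p-[0,0,.0163],down(y0-a)); manip.dwell(.1); s=st(f"turn {a}"); print("  real dz",round(p[2]-s["tool_pos"][2],4))
```

```text
turn 0.15 11.64 p [ 0.6021 -0.2892  0.1269] F [-3.2  2.   9.3] M [0.43 0.79 0.02] w 0.0249 q6 -0.658
  real dz 0.0141
turn 0.3 12.01 p [ 0.6021 -0.2891  0.1269] F [-2.4  3.  10.3] M [ 0.39  0.82 -0.1 ] w 0.0245 q6 -0.508
  real dz 0.0141
```

The moment about z is small, so it turns freely. I'll complete the turn.

Run:
```python
from h import *
p=np.load("p0.npy"); p[:2]=[.602,-.2892]; y0=np.radians(-72)+1.58
for a in(.7,1.1,1.4,1.58):
    manip.move_pose(p-[0,0,.0163],down(y0-a)); manip.dwell(.1); s=st(f"turn {a}"); print("  real dz",round(p[2]-s["tool_pos"][2],4))
```

```text
turn 0.7 12.57 p [ 0.6021 -0.289   0.1269] F [-2.4  3.2 10.8] M [ 0.59  0.86 -0.03] w 0.025 q6 -0.108
  real dz 0.0141
turn 1.1 13.14 p [ 0.6022 -0.2888  0.1269] F [-2.7  3.7 10. ] M [ 0.68  0.77 -0.01] w 0.0244 q6 0.292
  real dz 0.0141
turn 1.4 13.63 p [ 0.6023 -0.2888  0.1269] F [-3.1  3.2  9.5] M [ 0.81  0.69 -0.  ] w 0.0248 q6 0.592
  real dz 0.0141
turn 1.58 14.03 p [ 0.6024 -0.2888  0.1269] F [-3.3  3.5  9.9] M [ 0.78  0.66 -0.01] w 0.025 q6 0.772
  real dz 0.0141
```

Run:
```python
from h import *
p=np.load("p0.npy"); p[:2]=[.602,-.2892]
manip.move_linear(p-[0,0,.009],rate=.03); manip.dwell(.1); st("eased")
manip.set_gripper(.06); st("open")
manip.move_linear(p+[0,0,.08],rate=.15); st("up")
manip.move_pose([.55,0.,.36],down(np.radians(-30))); st("aside")
t=cams.capture("top");s=cams.capture("side")
for n,c,(u,v) in(("top",t,(420,180)),("side",s,(419,238)),("otherT",t,(199,199)),("otherS",s,(264,160))):
    P=np.array([np.r_[pt(c,x,y),x,y] for x in range(u-20,u+21) for y in range(v-20,v+21) if c["z_map"][y,x]>0])
    k=P[(P[:,2]>.155)&(P[:,2]<.185)]; print(n,len(k),np.percentile(k[:,2],[50,90,98]).round(4))
def crop(c,u,v,h=28): return cv2.resize(c["image"][v-h:v+h,u-h:u+h],(300,300),interpolation=cv2.INTER_CUBIC)
cv2.imwrite("pics/after.png",np.vstack([np.hstack([crop(t,207,203),crop(t,414,186)]),np.hstack([crop(s,266,178),crop(s,414,255)])]))
```

```text
eased 14.52 p [ 0.6023 -0.2888  0.1331] F [-2.2  2.9  7.4] M [ 0.72  0.45 -0.03] w 0.0251 q6 0.772
open 15.19 p [ 0.6019 -0.2892  0.1319] F [ 0.4 -0.1  0.1] M [-0.02  0.12 -0.01] w 0.0601 q6 0.772
up 15.93 p [ 0.6015 -0.2889  0.2202] F [-0.2  0.4 -0.5] M [-0.06  0.2  -0.02] w 0.06 q6 0.771
aside 17.17 p [ 0.5499 -0.0008  0.3589] F [-0.  -0.4 -0. ] M [-0.07  0.12 -0.03] w 0.0596 q6 0.479
top 86 [0.1617 0.1642 0.166 ]
side 94 [0.163  0.1648 0.1656]
otherT 86 [0.1625 0.1655 0.1663]
otherS 44 [0.1622 0.1644 0.1649]
```

View pics/after.png

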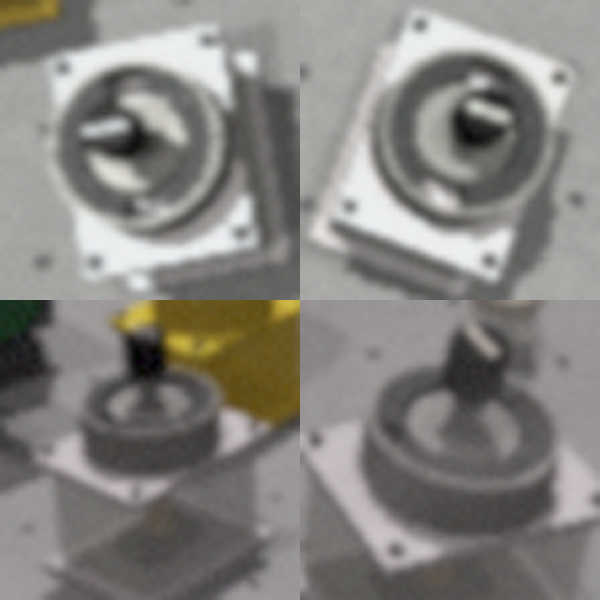

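The right plug's stripe now runs across its cover, with the slots empty. Its knob top is 7 mm lower, level with the locked plug, and the left plug is unchanged. I'm handing it in.

```bash
python3 -c "
from h import *
order.close_job(); st('end')"
```

```text
the job is handed in; nothing more can be done
the job is handed in; nothing more can be done
```

The proud plug is locked and the job is handed in. It was the plug on the right-hand clear cell. I gripped its knob, pressed it about 14 mm, turned it 1.58 rad clockwise with joint 6, eased it up, let go and moved the arm clear.

**Last checks:**
- **Plug height:** the knob top dropped about 7 mm, from 0.172 to 0.165 m, so it sits level with the other locked plug.
- **Plug turn:** its stripe now runs across the cover's long side and the collar slots are empty.
- **Other plug:** it looks unchanged and I never touched it.
- **Arm:** it stood free with about 0 N on the tool, at 17.2 s on the robot's clock just before hand-in.

**Disagreements:**
- **Knob axis:** it lay about 2 mm off my camera estimate; the firm grip centred on it.
- **Press force:** at about 14 mm the force first read 8.7 N, below the roughly 11 N expected, and then 9–11 N during the turn. The plug turned without resistance, so I took the press as deep enough.

The state could not be read after hand-in, and no verdict is reported.

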